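# Nip a template blank under a twin-screw clamp bar

### The job

Slide the hardboard template blank under the raised clamp bar until its long back edge sits fully against the steel fence. Then wind the bar down onto it with the two screw knobs, working them alternately in small steps so that neither end ever gets more than a third of a turn ahead of the other, until both ends nip the blank firmly and about equally, some 100 N under each foot, without overtightening. Leave the things lying beside the board where they are.

Things in the scene. Friction and masses are not known exactly. Their poses are not given: they have to be found in the camera images.
- trim_board: Fixed plywood trimming board, 220 (x) x 430 (y) x 18 mm thick, lying on the table. Origin: centre of its underside, midway under the clamp bar; x points to the fence, y along the bar to the left stud. The fence is a steel strip across the far side, front face at x = +60 mm, y = -145 to +145 mm, top 25 mm above the board. Studs at x = 0, y = +165 and -165 mm.
- bar_middle (a point): Middle of the aluminium clamp bar, 400 (y) x 40 (x) x 14 mm thick, above the board along its y axis, its middle 49 mm above the board's underside when both knobs read 0. Its left end follows the left knob, its right end the right knob, so uneven winding tilts it.
- blank: Loose dark hardboard blank, 100 (x) x 270 (y) x 9 mm thick, about 0.2 kg, lying flat on the board and reaching under the raised bar, 25 to 50 mm short of the fence and a little askew. Origin: centre of its underside; x points to the fence, y along its long edges. Fully home its origin is at x = +10 mm of the board and its front edge at x = -40 mm, 20 mm in front of the bar.
- blank_back_left (a point): Left (+y) end of the blank's long back edge, the edge that goes against the fence; half-way up its thickness.
- blank_back_right (a point): Right (-y) end of the blank's long back edge; half-way up its thickness.
- left_knob_top (a point): Centre of the top of the left (+y) black round ribbed knob, 44 mm diameter, 30 mm high, upright on its stud (its axis may lean by up to 1.5 degrees). Top 104 mm above the table when the knob reads 0; it sinks with the bar as it is wound down. Under the knob is a 20 mm thick neck, 15 mm high, so it can be gripped anywhere round its rim from above.
- right_knob_top (a point): The same point of the right (-y) knob, which is alike. The height difference of the two tops shows how far one end of the bar is ahead of the other: a third of a turn is 4 mm.
- left_knob (a joint): Turn of the left knob in rad, 0 to 7. It grows as the knob is wound down, clockwise seen from above: 12 mm of travel per turn (1.91 mm per rad), starts at 0 to 0.25. It stays where it is left. It runs free at a torque of 0.3 to 0.45 N m; a load of 100 N on its screw adds 0.19 N m. That rise is the only sign of the foot force.
- right_knob (a joint): Turn of the right knob in rad: the same as the left. Once its foot bears, a rad more adds very roughly 100 N. The feet stand 115 mm and the screws 165 mm from the middle, so a foot's load is carried 85 % by its own screw and 15 % by the other.
- left_foot: Steel plate 30 x 34 x 4 mm fixed under the bar at y = +115 mm, carrying a black rubber pad of 24 x 28 mm. Origin: centre of the plate's top face, 42 mm above the board's underside at knob 0. The rubber stands 6.8 to 9.2 mm below the plate, worn by an amount that no reading shows; with the knobs at 0 it clears the blank by 1.8 to 4.2 mm. It gives when pressed.
- right_foot: The same foot under the bar at y = -115 mm. Its rubber is worn differently from the left one, so at an equal nip the bar may stand up to 3.5 mm out of level between the screws.
- pattern_weight: Bystander, loose: dark round iron pattern weight with a small knob, 72 mm diameter, 52 mm high; origin centre of its underside.
- thread_spool: Bystander, loose: blue spool of thread standing up, 38 mm diameter, 45 mm high; origin centre of its underside.
- pin_tin: Bystander, loose: flat round metal pin tin, 64 mm diameter, 30 mm high; origin centre of its underside.
- chalk: Bystander, loose: flat white tailor's chalk, 50 x 45 x 8 mm; origin centre of its underside.

How it is judged (in metres and radians):
On the way, in this order (a step that is already met when the one before it is completed fails the run):
1. the blank's back edge sits fully against the fence (x of each of blank_back_left, blank_back_right in the frame of trim_board above 0.057 m), for 0.2 s.
2. both feet of the bar nip the blank (contact force between each of left_foot, right_foot and blank above 70 N), for 0.2 s.
At the end, for the whole second after the job is handed in: The blank's long back edge lies against the fence (both its ends within 3 mm), at rest, and each of the bar's two feet presses on it with 70 to 130 N (all of step 1 and all of step 2 and contact force between each of left_foot, right_foot and blank below 130 N and linear speed of blank below 0.01 m/s); the robot touches nothing.
It fails at once if one end of the bar gets more than 4.5 mm (over a third of a turn) ahead of the other (z of left_knob_top in the frame of right_knob_top above 0.0045 m or z of left_knob_top in the frame of right_knob_top below -0.0045 m).
It fails at once if a foot is overtightened (200 N) and dents the blank (contact force between any of left_foot, right_foot and blank above 200 N).
It fails at once if a thing lying beside the board is knocked away (distance of any of pattern_weight, thread_spool, pin_tin, chalk from where it was at the start of the episode above 0.02 m).
It also fails if it takes over 72 s, if anything falls off the work surface, if the arm or the gripper's body presses on something with over 40 N, if the wrist force passes 120 N, or if a joint passes its speed limit or range.

### The arm

A 7-joint arm with a two-finger parallel gripper is mounted at the origin on the work surface. World frame = base frame: x ahead of the robot, y to its left, z up, the work surface at z = 0. Lengths are in mm, angles in degrees, forces in N, time in s.
With the tool pointing down it reaches from about 425 to 875 mm from the base axis. Payload 9.9 kg.
Tool frame: the origin (TCP) lies midway between the tips of the shut fingers; the grasp point (between the pads) lies 19 mm behind it; z points along the fingers, y is the line along which they close (so a half turn about z gives the same grasp; the last joint's range is limited). The gripper opens to 85 mm and grips with 20 to 120 N. Pads are 22 mm wide; open, the fingers measure 114 mm over their backs; the gripper's body (76 mm by 85 mm) begins 54 mm behind the grasp point. The pads swing forward as they close: fully open they stand 13 mm farther back than shut.
Start: joints at [-71.035, 32.985, 1.427, 82.34, -0.859, 64.687, -3.237], TCP at [272.023, 617.764, 231.289] pointing down, gripper open.
Joint ranges: [-157.87, 157.87], [-19.46, 123.44], [-87.15, 90], [11.01, 140.99], [-62.26, 242.26], [9.8, 113.94], [-161.44, 161.44]. Speed limits (degrees/s): [127.2, 127.2, 172.46, 172.46, 180, 180, 180].

### API

Orientations are given as a 3x3 rotation matrix whose columns are the frame's x, y, z axes.
In Python, from plant import ctrl gives the robot as it stands.
- The arm moves only by the tool servo_tool, never from a script. Its arguments are lists of equal length, an entry for each row: "dp": the shift along the tool's x, y, z in units of 250 mm (1.0 is 250 mm), a list of three; "turn": the turn, a rotation vector about the tool's x, y, z in units of 45 degrees (1.0 is 45 degrees), a list of three; "fingers": the closure, from 0 (fully open) to 1 (shut). In form: {"dp": [[tx, ty, tz], ...], "turn": [[ax, ay, az], ...], "fingers": [fingers, ...]}. A call has 1 to 8 rows; each row is the pose to reach, as a shift and turn from the pose commanded when the call began, along the tool's axes at that moment; what a row does not reach only later rows make up. A row lasts 1/12 s, in which the tool goes at most 41.7 mm and 7.16 degrees, less where a joint would pass 70% of its speed; a pose out of reach is approached as far as the arm can. A call with a number of a shift or a turn outside -1 to 1 is refused whole. A call with a gripper value outside its range is refused whole. The fingers move at their own pace and stop on an object; "newtons" is the grip in N (left out, the last holds). Time passes only in rows, so rows that repeat a pose let the fingers close. It gives the time, the measured TCP pose, the force, the opening and the grip force at its end, in the units of the state.
- ctrl.read_state(): the state, without advancing time (a new reading comes with each control period).
- ctrl.camera(name): name is "side" or "top" or "wrist"; returns the picture (480x640x3 uint8, blue, green, red); there is no depth.
- ctrl.calibration(name): a dict with "fx", "fy", "cx", "cy" (pixels), "k1" (the pictures are not rectified: a ray, as slopes to the right and down, at radius r is drawn at 1 + k1 r^2 times it, then the intrinsics apply), "rvec" (rotation vector, rad) and "tvec" (3), from world to camera coordinates, as OpenCV has them. Camera axes: x right, y down, z forward; pixel columns grow to the right and rows downward; lengths in mm; the calibration is good to about 2 mm. A picture is of the moment at which its call begins: read the wrist's pose just before it. calibration takes no time and is no camera call; for the wrist camera it gives the pose at the moment of the call.
- ctrl.hand_in(): hands the job in; it is judged then, once.
The state is a dict: "time_s": time; "joint_pos": joint angles; "qd": joint speeds; "effort": joint torques, N m; "ee_pos": TCP position; "orientation": TCP orientation; "ft_force": force on the tool from outside, world axes, zero at the start; "wrist_torque": the same for the moment, N m; "width": opening from 0.0 (shut) to 1.0 (fully open); "finger_force": force on a finger pad.
Only numpy, scipy, OpenCV 4.12 (cv2) and the standard library are available. Lean on these libraries where they do the work, as an engineer would, in place of code of your own. Each camera call takes 0.05 s, during which the arm holds its last target. There are 200 camera calls.

## Working session

There is one attempt and no reset: what is moved stays moved. The work goes in short steps, Python scripts to look and compute and a tool call to move; the robot and the scene stay as the last step left them, time stands still between calls to the robot, and variables do not carry over. Pictures are saved under pics/ and viewed, at most 10 in all, crops included, and the job is handed in when it is done.

Besides the shell and the picture viewer there is one more tool, called after ">>>" by a JSON object that holds its "op" and its "data". servo_tool: Moves the arm, as the interface text tells. Its arguments: {"type":"object","properties":{"dp":{"type":"array"},"turn":{"type":"array"},"fingers":{"type":"array"},"newtons":{"type":"number"}},"required":["dp","turn","fingers"]}

```bash
mkdir -p pics; ls; python3 - <<'E'
from plant import ctrl
import cv2,numpy as np
s=ctrl.read_state();print(s)
a=ctrl.camera("top");b=ctrl.camera("side")
cv2.imwrite("pics/top.png",a);cv2.imwrite("pics/side.png",b)
for n in("top","side"):print(ctrl.calibration(n))
E
```

```text
pics
{'time_s': 0.0, 'joint_pos': array([-71.03547118,  33.03367278,   1.42296704,  82.38622075,
        -0.85951404,  64.68566713,  -3.23854268]), 'qd': array([ 0.03058162, -0.02408317, -0.08278924, -0.01048381,  0.05853121,
        0.03609234,  0.04987317]), 'effort': array([ 5.31572380e-05, -7.65737629e+01,  2.24994108e+00, -2.85968542e+01,
        1.51072821e-02,  1.30863817e-02,  4.39030453e-05]), 'ee_pos': array([271.83469724, 617.35442806, 230.4318886 ]), 'orientation': array([[-9.15206643e-01,  4.02984428e-01, -5.93017297e-04],
       [ 4.02984857e-01,  9.15205337e-01, -1.54826253e-03],
       [-8.11930935e-05, -1.65595714e-03, -9.99998626e-01]]), 'ft_force': array([-0.27060658,  0.49714907, -0.4199864 ]), 'wrist_torque': array([-0.02392848, -0.01416684,  0.0284111 ]), 'finger_force': 0.0, 'width': 0.9973989230997444}
{'fx': 545.8782688810252, 'fy': 545.8782688810252, 'cx': 327.3990389924586, 'cy': 231.52183499452633, 'k1': 0.03720530061246966, 'rvec': array([ 2.09214558, -2.1218742 ,  0.23500562]), 'tvec': array([ 62.05460358, 627.91604147, 990.22475359])}
{'fx': 479.04407857126387, 'fy': 479.04407857126387, 'cx': 318.1042433683895, 'cy': 243.8731384720904, 'k1': -0.06905335522963035, 'rvec': array([ 2.29578542, -0.80440037,  0.28792121]), 'tvec': array([-454.98029677,  368.72700202,  698.64852489])}
```

View pics/top.png

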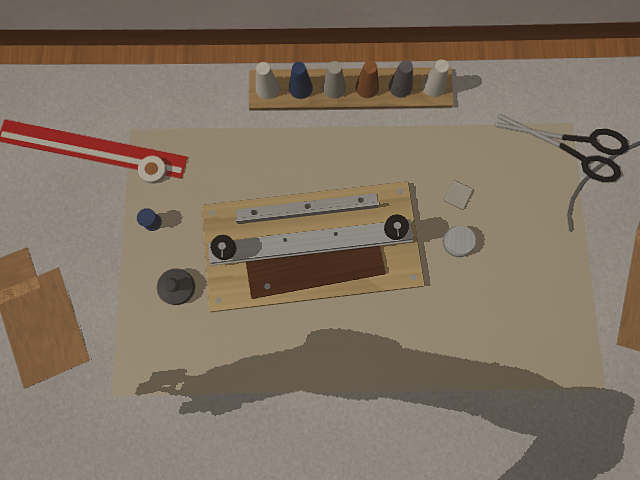

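View pics/side.png

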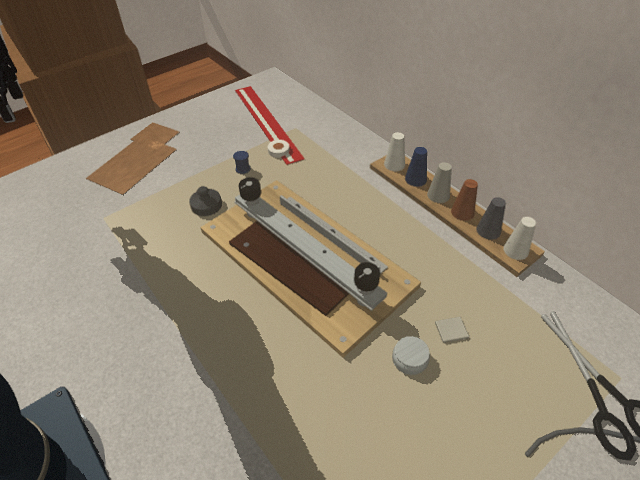

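The top view shows the left knob at about (223,247) and the right at (397,228). The blank's front corners are at about (252,298) and (385,274), and the board's corners at (203,206), (409,181), (424,285) and (210,311). The side view agrees: knobs at (249,190) and (367,277), with the bystanders standing clear to either side.

```bash
cat > h.py <<'E'
from plant import ctrl
import cv2,numpy as np
def ray(n,uv,c=None):
    c=c or ctrl.calibration(n);R=cv2.Rodrigues(c['rvec'])[0]
    p=np.array([(uv[0]-c['cx'])/c['fx'],(uv[1]-c['cy'])/c['fy']]);q=p.copy()
    for _ in range(20):q=p/(1+c['k1']*(q@q))
    return -R.T@c['tvec'],R.T@np.array([q[0],q[1],1])
def onz(n,uv,z,c=None):
    o,d=ray(n,uv,c);return o+d*(z-o[2])/d[2]
def tri(n1,u1,n2,u2):
    o1,d1=ray(n1,u1);o2,d2=ray(n2,u2)
    t=np.linalg.lstsq(np.c_[d1,-d2],o2-o1,rcond=None)[0]
    a=o1+t[0]*d1;b=o2+t[1]*d2
    return (a+b)/2,np.linalg.norm(a-b)
def blobs(m,amin=30):
    n,l,st,ce=cv2.connectedComponentsWithStats(m.astype(np.uint8))
    return [(st[i].tolist(),ce[i].round(1).tolist()) for i in range(1,n) if st[i][4]>amin]
E
python3 - <<'E'
from h import *
np.set_printoptions(precision=1,suppress=True)
a=cv2.imread("pics/top.png");b=cv2.imread("pics/side.png")
t=a[170:320,195:435]
for s,e in blobs(t.max(2)<50):print('dark',s[0]+195,s[1]+170,s[2:],e[0]+195,e[1]+170)
hsv=cv2.cvtColor(a,cv2.COLOR_BGR2HSV)
m=((a[:,:,2]<125)&(a[:,:,2].astype(int)-a[:,:,0]>15)&(hsv[:,:,1]>90)).astype(np.uint8);m[:240]=0;m[305:]=0;m[:,:235]=0;m[:,395:]=0
cs=max(cv2.findContours(m,0,2)[0],key=cv2.contourArea)
ap=cv2.approxPolyDP(cs,4,True)[:,0];print('blank px',ap.tolist())
for p in ap:print(p,onz("top",p,27))
for p in [(203,206),(409,181),(424,285),(210,311)]:print('board',onz("top",p,18))
for p in [(223,246),(397,227)]:print('knob',onz("top",p,104))
print(tri("top",(223,245.5),"side",(249.5,184)),tri("top",(397,227),"side",(367.5,269)))
for p,z in [((176,284),52),((149,217),45),((460,240),30),((459,194),8)]:print('by',onz("top",p,z))
cr=np.hstack([cv2.resize(a[180:310,195:435],None,fx=3.3,fy=3.3,interpolation=2)]);cv2.imwrite("pics/c1.png",cr)
E
```

```text
dark 384 215 [25, 25, 411] 396.0 226.8
dark 211 235 [25, 25, 411] 223.3 247.0
blank px [[394, 244], [248, 261], [251, 297], [387, 273], [383, 247]]
[394 244] [610.5 -80.4  27. ]
[248 261] [580.1 212.1  27. ]
[251 297] [508.4 204.9  27. ]
[387 273] [552.1 -64.1  27. ]
[383 247] [604.7 -58.1  27. ]
board [697.3 307.5  18. ]
board [ 745.2 -118.1   18. ]
board [ 528.4 -137.7   18. ]
board [483.2 286.1  18. ]
knob [596.1 248.  104. ]
knob [627.8 -77.4 104. ]
(array([596.5, 248.1, 104.3]), np.float64(0.9469770675300431)) (array([627.7, -77.2, 111.9]), np.float64(3.6113889278520093))
by [533.1 345.9  52. ]
by [668.6 407.3  45. ]
by [ 616.3 -212.3   30. ]
by [ 718.5 -222.3    8. ]
```

View pics/c1.png

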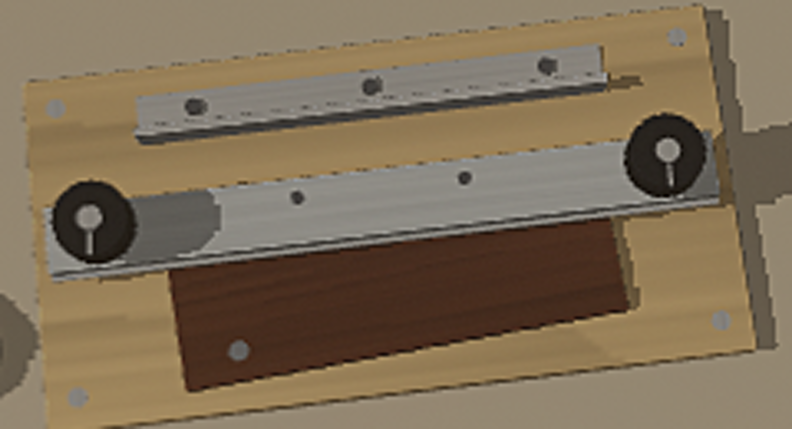

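The crop confirms the scene. Both hubs sit central on their knobs, and the blank is about 3° askew with its left end further from the fence. Knob spacing measures 327 mm against 330, and the front edge 272 mm against 270, so the measurements hold. I'll push with the open fingers spread along the front edge.

```bash
cat >> h.py <<'E'
A=np.radians(6.0);O=np.array([612.5,85.3]);EX=np.array([np.cos(A),np.sin(A)]);EY=np.array([-np.sin(A),np.cos(A)])
def bw(x,y):return O+x*EX+y*EY
def go(xyz,yaw):
    s=ctrl.read_state();R=s['orientation'];d=R.T@(np.array(xyz)-s['ee_pos'])
    c,n=np.cos(np.radians(yaw)),np.sin(np.radians(yaw))
    T=np.array([[n,c,0],[-c,n,0],[0,0,-1.]]) # y axis=(c,n)
    w=cv2.Rodrigues(R.T@T)[0][:,0]
    print('dp',(d/250).round(4),'turn',(np.degrees(w)/45).round(4),'t',round(s['time_s'],2))
def st():
    s=ctrl.read_state();R=s['orientation']
    print('t %.2f'%s['time_s'],'p',s['ee_pos'].round(1),'yaw %.1f'%np.degrees(np.arctan2(R[1,1],R[0,1])),'F',s['ft_force'].round(1),'M',s['wrist_torque'].round(3),'j',s['joint_pos'].round(0)[[0,4,5,6]],'e7 %.3f'%s['effort'][6],'w %.3f ff %.1f'%(s['width'],s['finger_force']))
E
python3 -c "
from h import *
print(bw(-120,-4));go([*bw(-120,-4),80],96)"
```

```text
[493.57548641  68.77849683]
dp [-1.6959 -1.6501  0.6047] turn [-1.9329e+00  5.1370e-01 -3.0000e-04] t 0.1
```

>>> {"op": "servo_tool", "data": {"dp": [[-0.852,-0.824,0],[-0.852,-0.824,0],[-0.852,-0.824,0],[-0.852,-0.824,0],[-0.852,-0.824,0],[-0.852,-0.824,0],[-0.852,-0.824,0],[-0.852,-0.824,0]], "turn": [[0,0,0],[0,0,0],[0,0,0],[0,0,0],[0,0,0],[0,0,0],[0,0,0],[0,0,0]], "fingers": [0,0,0,0,0,0,0,0]}}

```text
time_s: 0.77
ee_pos: [387.1, 335.3, 231.4]
orientation: [[-0.912, 0.411, 0.001], [0.411, 0.912, -0.004], [-0.003, -0.003, -1.0]]
ft_force: [-0.0, -0.2, 1.2]
width: 0.999
finger_force: 0.0
```

```bash
python3 -c "
from h import *
st();go([*bw(-120,-4),80],96)"
```

```text
t 0.77 p [387.1 335.3 231.4] yaw 65.7 F [-0.  -0.2  1.2] M [-0.048 -0.024 -0.035] j [-49.  -1.  54.  21.] e7 1.256 w 0.999 ff 0.0
dp [-0.8248 -0.7947  0.6102] turn [-1.9306e+00  5.2230e-01  1.7000e-03] t 0.77
```

```bash
sed -i 's/T=np.array(\[\[n,c,0\],\[-c,n,0\]/T=np.array([[-n,c,0],[c,n,0]/' h.py; python3 -c "
from h import *
go([*bw(-120,-4),80],96)"
```

```text
dp [-0.8248 -0.7947  0.6102] turn [-0.005   0.0021 -0.6728] t 0.77
```

>>> {"op": "servo_tool", "data": {"dp": [[-0.825,-0.795,0.3],[-0.825,-0.795,0.3],[-0.825,-0.795,0.3],[-0.825,-0.795,0.3],[-0.825,-0.795,0.4],[-0.825,-0.795,0.5],[-0.825,-0.795,0.6],[-0.825,-0.795,0.6]], "turn": [[0,0,-0.67],[0,0,-0.67],[0,0,-0.67],[0,0,-0.67],[0,0,-0.67],[0,0,-0.67],[0,0,-0.67],[0,0,-0.67]], "fingers": [0,0,0,0,0,0,0,0]}}

```text
time_s: 1.43
ee_pos: [491.2, 82.4, 87.3]
orientation: [[-0.994, -0.11, 0.002], [-0.11, 0.994, 0.0], [-0.002, 0.0, -1.0]]
ft_force: [0.5, -0.4, -0.0]
width: 1.003
finger_force: 0.0
```

```bash
python3 -c "
from h import *
st();go([*bw(-120,-4),10],96)"
```

```text
t 1.43 p [491.2  82.4  87.3] yaw 96.3 F [ 0.5 -0.4 -0. ] M [-0.023 -0.034  0.026] j [-14.   1.  32.  80.] e7 -1.118 w 1.003 ff 0.0
dp [-0.0031 -0.0553  0.3091] turn [0.0002 0.0021 0.0075] t 1.43
```

>>> {"op": "servo_tool", "data": {"dp": [[-0.003,-0.055,0.15],[-0.003,-0.055,0.27],[-0.003,-0.055,0.3],[-0.003,-0.055,0.3]], "turn": [[0,0,0],[0,0,0],[0,0,0],[0,0,0]], "fingers": [0,0,0,0]}}

```text
time_s: 1.77
ee_pos: [491.1, 70.4, 11.2]
orientation: [[-0.994, -0.111, -0.005], [-0.111, 0.994, -0.001], [0.005, -0.0, -1.0]]
ft_force: [0.0, 0.8, 0.5]
width: 1.001
finger_force: 0.0
```

```bash
python3 -c "
from h import *
st();go([*bw(-120,-4),9],96)
a=ctrl.camera('side');cv2.imwrite('pics/s2.png',cv2.resize(a[170:350,190:430],None,fx=3,fy=3))"
```

```text
t 1.77 p [491.1  70.4  11.2] yaw 96.4 F [0.  0.8 0.5] M [ 0.016 -0.033  0.006] j [-13.   2.  22.  81.] e7 -0.021 w 1.001 ff 0.0
dp [-0.0092 -0.0077  0.0087] turn [-0.0003 -0.006   0.0087] t 1.77
```

View pics/s2.png

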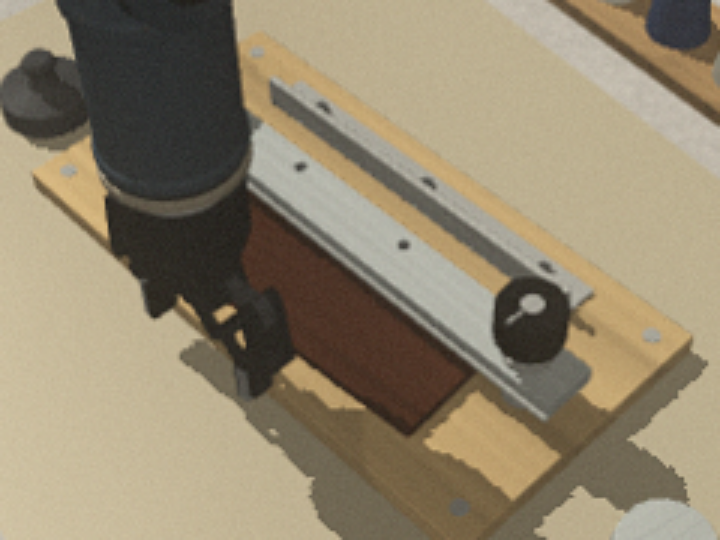

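The open fingers stand in front of the blank's front edge (about (250,370) in the crop), clear of the bar. Now I'll push.

>>> {"op": "servo_tool", "data": {"dp": [[-0.03,-0.008,0.009],[-0.06,-0.008,0.009],[-0.09,-0.008,0.009],[-0.12,-0.008,0.009],[-0.15,-0.008,0.009],[-0.18,-0.008,0.009],[-0.21,-0.008,0.009],[-0.23,-0.008,0.009]], "turn": [[0,0,0.01],[0,0,0.01],[0,0,0.01],[0,0,0.01],[0,0,0.01],[0,0,0.01],[0,0,0.01],[0,0,0.01]], "fingers": [0,0,0,0,0,0,0,0]}}

```text
time_s: 2.48
ee_pos: [550.2, 75.1, 11.7]
orientation: [[-0.995, -0.104, -0.001], [-0.104, 0.995, 0.0], [0.001, 0.0, -1.0]]
ft_force: [-7.0, -0.4, 11.4]
width: 1.003
finger_force: 6.1
```

```bash
python3 -c "
from h import *
st();go([*bw(-51,-4),8],96)"
```

```text
t 2.48 p [550.2  75.1  11.7] yaw 95.9 F [-7.  -0.4 11.4] M [0.363 1.335 0.103] j [-12.   2.  28.  82.] e7 -0.101 w 1.003 ff 6.1
dp [-0.0481 -0.0014  0.0148] turn [ 0.0002 -0.0009 -0.0012] t 2.48
```

```bash
python3 -c "
from h import *
a=ctrl.camera('side');b=ctrl.camera('wrist');cv2.imwrite('pics/s3.png',np.hstack([cv2.resize(a[190:330,200:380],(514,400)),cv2.resize(b,(286,214)).copy()if 0 else cv2.resize(b[:, 150:490],(282,400))]))"
```

```text
(no output)
```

View pics/s3.png

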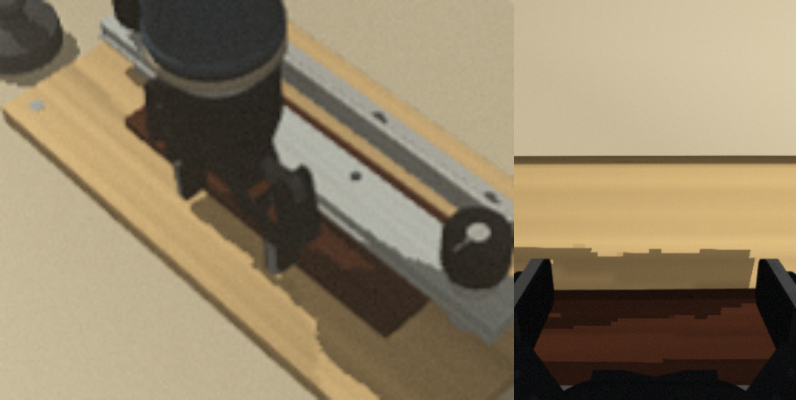

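The blank is aligned and moving with the fingers. In the side crop its back edge shows as a thin dark strip just short of the fence, around (370,170). In the wrist view its front edge is straight between the pads. Next I'll ease off the board slightly and press home.

>>> {"op": "servo_tool", "data": {"dp": [[-0.01,-0.002,-0.008],[-0.02,-0.002,-0.008],[-0.03,-0.002,-0.008],[-0.035,-0.002,-0.008],[-0.04,-0.002,-0.008],[-0.045,-0.002,-0.008],[-0.045,-0.002,-0.008]], "turn": [[0,0,0],[0,0,0],[0,0,0],[0,0,0],[0,0,0],[0,0,0],[0,0,0]], "fingers": [0,0,0,0,0,0,0]}}

```text
time_s: 3.17
ee_pos: [560.6, 75.3, 13.1]
orientation: [[-0.995, -0.103, -0.002], [-0.103, 0.995, -0.0], [0.002, -0.0, -1.0]]
ft_force: [-6.1, -1.3, 9.4]
width: 1.001
finger_force: 5.6
```

```bash
python3 -c "
from h import *
st();go([*bw(-51,-4),11],96)"
```

```text
t 3.17 p [560.6  75.3  13.1] yaw 95.9 F [-6.1 -1.3  9.4] M [-2.800e-02  1.171e+00 -1.000e-03] j [-12.   2.  29.  82.] e7 -0.015 w 1.001 ff 5.6
dp [-0.0067  0.0021  0.0086] turn [-0.0003 -0.0021 -0.0016] t 3.17
```

>>> {"op": "servo_tool", "data": {"dp": [[-0.006,0,-0.008],[-0.012,0,-0.008],[-0.018,0,-0.008],[-0.022,0,-0.008],[-0.022,0,-0.008]], "turn": [[0,0,0],[0,0,0],[0,0,0],[0,0,0],[0,0,0]], "fingers": [0,0,0,0,0]}}

```text
time_s: 3.58
ee_pos: [567.3, 76.1, 14.7]
orientation: [[-0.995, -0.103, 0.001], [-0.103, 0.995, 0.0], [-0.001, 0.0, -1.0]]
ft_force: [1.1, 0.8, 0.6]
width: 0.998
finger_force: 0.0
```

```bash
python3 -c "
from h import *
st();go([*bw(-51,-4),11],96)"
```

```text
t 3.58 p [567.3  76.1  14.7] yaw 95.9 F [1.1 0.8 0.6] M [-0.016  0.019  0.038] j [-12.   2.  30.  82.] e7 0.006 w 0.998 ff 0.0
dp [0.0203 0.0018 0.0148] turn [ 0.      0.0008 -0.0016] t 3.58
```

```bash
python3 -c "
from h import *
a=ctrl.camera('top');b=ctrl.camera('wrist');c=ctrl.calibration('wrist')
print(ray('wrist',(320,240),c))
cv2.imwrite('pics/w4.png',np.hstack([cv2.resize(a[180:310,195:435],(480,260)),cv2.resize(b,(320,260))]))
cv2.imwrite('pics/w.png',b)"
```

```text
(array([486.89033915,  67.6642047 , 156.34951372]), array([ 0.32214293,  0.03568128, -0.94619691]))
```

View pics/w4.png

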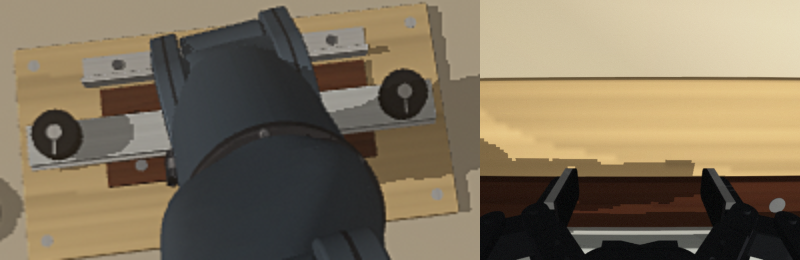

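The wrist view shows the pads slightly over the blank's front edge (row 177 of the inset), so they rode up at the end. I'll measure how far the blank got.

```bash
python3 -c "
from h import *
b=cv2.imread('pics/w.png').astype(int)
c=ctrl.calibration('wrist')
np.set_printoptions(precision=1,suppress=True)
for u in (40,120,200,260,320,380,520,600):
    col=b[:,u];d=[v for v in range(250,400) if col[v,2]<110 and col[v,2]-col[v,0]>12]
    g=np.diff(b[270:370,u,2]);print(u,d[:1],d[-1:],col[310:350:4].tolist() if u==320 else '')
    if d:
        w=onz('wrist',(u,d[0]),18,c)[:2]-O;w2=onz('wrist',(u,d[0]+5),27,c)[:2]-O
        print('  front',w@EX,w@EY,w2@EX)
        
"
```

```text
40 [325] [389] 
  front -45.950427165362505 -108.68524533671568 -49.21886774112185
120 [325] [362] 
  front -46.18110556753203 -78.25818968040917 -49.45082303301969
200 [326] [399] 
  front -45.89436571236841 -48.44472740877262 -49.189612972120955
260 [326] [399] 
  front -45.933648733679384 -26.26358676169894 -49.230478144717786
320 [326] [399] [[71, 107, 131], [71, 107, 130], [75, 113, 135], [71, 110, 132], [31, 46, 63], [12, 13, 29], [12, 18, 31], [14, 22, 41], [19, 28, 46], [17, 25, 42]]
  front -45.92259804786393 -4.170231434543015 -49.22130739409152
380 [325] [399] 
  front -46.27916796629313 17.908684391987485 -49.55631727568133
520 [325] [365] 
  front -45.93953815618769 69.96427083457357 -49.222866091969784
600 [325] [365] 
  front -45.60919056605262 100.43740053362741 -48.89682215040017
```

>>> {"op": "servo_tool", "data": {"dp": [[0.03,0,-0.05],[0.1,0,-0.05],[0.12,0,-0.04],[0.12,0,0.0],[0.12,0,0.012],[0.12,0,0.012]], "turn": [[0,0,0],[0,0,0],[0,0,0],[0,0,0],[0,0,0],[0,0,0]], "fingers": [0,0,0,0,0,0]}}

```text
time_s: 4.18
ee_pos: [536.9, 72.9, 10.4]
orientation: [[-0.995, -0.103, -0.001], [-0.103, 0.995, -0.0], [0.001, -0.0, -1.0]]
ft_force: [-0.6, 0.5, -1.1]
width: 1.001
finger_force: 0.0
```

```bash
python3 -c "
from h import *
st();go([*bw(-51,-4),11],96)
b=ctrl.camera('wrist');cv2.imwrite('pics/w5.png',b)"
```

```text
t 4.18 p [536.9  72.9  10.4] yaw 95.9 F [-0.6  0.5 -1.1] M [ 0.025 -0.007  0.013] j [-12.   2.  26.  82.] e7 -0.013 w 1.001 ff 0.0
dp [-0.102   0.0016 -0.0027] turn [-0.0001 -0.0018 -0.0014] t 4.18
```

View pics/w5.png

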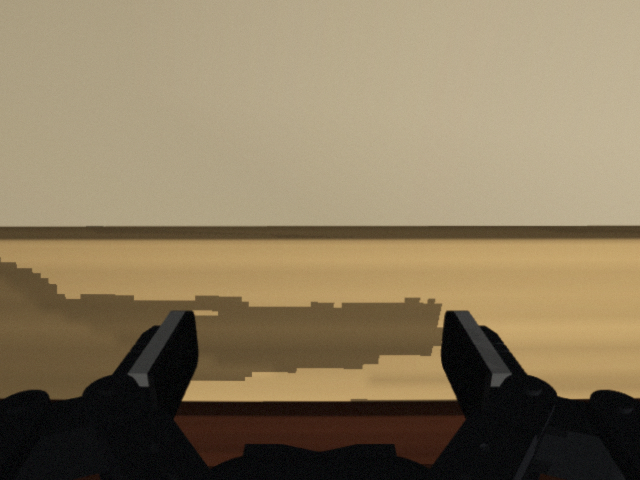

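The front edge is straight, parallel to the fence and about 6 mm short of home. The pads are now in front of it again. They were too high before, so I'll feel for the board first.

>>> {"op": "servo_tool", "data": {"dp": [[0,0,0.008],[0,0,0.014],[0,0,0.014],[0,0,0.014]], "turn": [[0,0,0],[0,0,0],[0,0,0],[0,0,0]], "fingers": [0,0,0,0]}}

```text
time_s: 4.57
ee_pos: [537.0, 72.9, 8.2]
orientation: [[-0.995, -0.103, -0.0], [-0.103, 0.995, -0.0], [0.0, -0.0, -1.0]]
ft_force: [0.7, -0.1, -0.2]
width: 0.997
finger_force: 0.0
```

```bash
python3 -c "
from h import *
st();go([*bw(-51,-4),7],96)"
```

```text
t 4.57 p [537.   72.9   8.2] yaw 95.9 F [ 0.7 -0.1 -0.2] M [ 0.016  0.015 -0.043] j [-12.   2.  26.  82.] e7 -0.001 w 0.997 ff 0.0
dp [-0.1017  0.0018  0.0048] turn [-0.0001 -0.     -0.0014] t 4.57
```

>>> {"op": "servo_tool", "data": {"dp": [[0,0,0.008],[-0.03,0,0.008],[-0.06,0,0.008],[-0.07,0,0.008],[-0.08,0,0.008],[-0.09,0,0.008],[-0.098,0,0.008],[-0.098,0,0.008]], "turn": [[0,0,0],[0,0,0],[0,0,0],[0,0,0],[0,0,0],[0,0,0],[0,0,0],[0,0,0]], "fingers": [0,0,0,0,0,0,0,0]}}

```text
time_s: 5.23
ee_pos: [561.4, 75.4, 6.2]
orientation: [[-0.995, -0.103, -0.0], [-0.103, 0.995, -0.0], [0.0, -0.0, -1.0]]
ft_force: [-0.6, -0.2, -0.4]
width: 1.0
finger_force: 0.0
```

```bash
python3 -c "
from h import *
st();go([*bw(-51,-4),7],96)"
```

```text
t 5.23 p [561.4  75.4   6.2] yaw 95.9 F [-0.6 -0.2 -0.4] M [0.024 0.045 0.019] j [-12.   2.  28.  82.] e7 0.014 w 1.000 ff 0.0
dp [-0.0035  0.0018 -0.0031] turn [-0.0001 -0.0001 -0.0015] t 5.23
```

Not home yet, since there is no reaction force. I'll press on in small steps.

>>> {"op": "servo_tool", "data": {"dp": [[-0.006,0,0],[-0.012,0,0],[-0.018,0,0],[-0.024,0,0],[-0.024,0,0]], "turn": [[0,0,0],[0,0,0],[0,0,0],[0,0,0],[0,0,0]], "fingers": [0,0,0,0,0]}}

```text
time_s: 5.65
ee_pos: [563.3, 75.6, 5.8]
orientation: [[-0.995, -0.104, -0.007], [-0.104, 0.995, -0.001], [0.007, -0.001, -1.0]]
ft_force: [-12.1, -0.5, 8.4]
width: 1.003
finger_force: 6.0
```

```bash
python3 -c "
from h import *
st();go([*bw(-51,-4),7],96)"
```

```text
t 5.65 p [563.3  75.6   5.8] yaw 96.0 F [-12.1  -0.5   8.4] M [-0.101  2.391  0.168] j [-12.   2.  29.  82.] e7 -0.192 w 1.003 ff 6.0
dp [ 0.0044  0.0021 -0.0046] turn [-0.0007 -0.0093 -0.0007] t 5.65
```

>>> {"op": "servo_tool", "data": {"dp": [[-0.008,0,-0.004],[-0.014,0,-0.004],[-0.014,0,-0.004]], "turn": [[0,0,0],[0,0,0],[0,0,0]], "fingers": [0,0,0]}}

```text
time_s: 5.9
ee_pos: [563.3, 75.5, 5.9]
orientation: [[-0.994, -0.104, -0.014], [-0.104, 0.995, -0.002], [0.014, -0.001, -1.0]]
ft_force: [-20.3, -1.1, 7.7]
width: 0.995
finger_force: 9.9
```

```bash
python3 -c "
from h import *
st()
b=ctrl.camera('wrist').astype(int);c=ctrl.calibration('wrist');cv2.imwrite('pics/w6.png',b)
for u in (40,120,260,320,380,520,600):
    col=b[:,u];d=[v for v in range(250,400) if col[v,2]<110 and col[v,2]-col[v,0]>12]
    if d:
        w=onz('wrist',(u,d[0]),18,c)[:2]-O;print(u,d[0],w@EX,w@EY)"
```

```text
t 5.90 p [563.3  75.5   5.9] yaw 96.0 F [-20.3  -1.1   7.7] M [-0.104  3.975  0.199] j [-11.   2.  29.  82.] e7 -0.178 w 0.995 ff 9.9
40 357 -41.24206143883254 -105.00792431595069
120 358 -41.192327445567535 -75.7230828992881
260 359 -41.10831453335889 -25.594696961526935
320 312 -59.68192222582641 -4.311274761423079
380 315 -58.5138218654935 16.212925006147312
520 360 -40.32266133472539 67.19611233816543
600 359 -40.349285582030255 96.5072438484474[ WARN:0@0.226] global loadsave.cpp:1063 imwrite_ Unsupported depth image for selected encoder is fallbacked to CV_8U.
```

The front edge measures x ≈ -41 mm along its full length, and the TCP did not move as the force rose to 20 N, so the blank is seated on the fence. I'll back off, lift and go over the left knob.

>>> {"op": "servo_tool", "data": {"dp": [[0.1,0,-0.05],[0.1,0,-0.2],[0.1,0,-0.35],[0.05,0.1,-0.48],[-0.02,0.25,-0.48],[-0.08,0.4,-0.48],[-0.14,0.55,-0.48],[-0.172,0.676,-0.48]], "turn": [[0,0,0],[0,0,0],[0,0,0],[0,0,0],[0,0,0],[0,0,0],[0,0,0],[0,0,0]], "fingers": [0,0,0,0,0,0,0,0]}}

```text
time_s: 6.62
ee_pos: [597.2, 252.5, 127.9]
orientation: [[-0.995, -0.104, 0.002], [-0.104, 0.995, 0.002], [-0.002, 0.002, -1.0]]
ft_force: [0.1, 0.2, -0.5]
width: 1.002
finger_force: 0.0
```

```bash
cat >> h.py <<'E'
L=[595.6,248.8];RR=[629.2,-77.7]
E
python3 -c "
from h import *
st();go([*L,66],96)
b=ctrl.camera('wrist');c=ctrl.calibration('wrist');cv2.imwrite('pics/w7.png',b)
a=ctrl.camera('top');cv2.imwrite('pics/t7.png',a)
cv2.imwrite('pics/v7.png',np.hstack([cv2.resize(b,(400,300)),cv2.resize(a[180:310,200:373],(400,300))]))
R=cv2.Rodrigues(c['rvec'])[0]
q=cv2.projectPoints(np.array([[*L,103.]]),c['rvec'],c['tvec'],np.array([[c['fx'],0,c['cx']],[0,c['fy'],c['cy']],[0,0,1]]),np.array([c['k1'],0,0,0]))[0];print(q)"
```

```text
t 6.62 p [597.2 252.5 127.9] yaw 96.0 F [ 0.1  0.2 -0.5] M [-0.011  0.041  0.027] j [-27.   0.  50.  69.] e7 0.813 w 1.002 ff 0.0
dp [ 0.0083 -0.0146  0.2475] turn [ 0.0021  0.0029 -0.0002] t 6.62
[[[290.81330532 287.63617042]]]
```

View pics/v7.png

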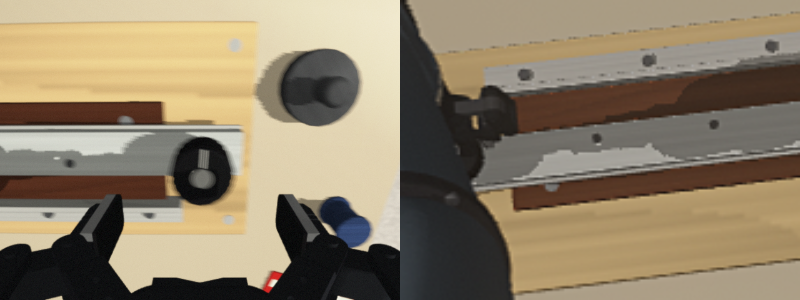

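The blank fills right up to the fence in the top view. In the wrist view the left knob is centred between the pads, its hub near (323,288) at full scale. I'll measure it again now the arm is still.

```bash
cat >> h.py <<'E'
def knob(z):
    c=ctrl.calibration('wrist');b=ctrl.camera('wrist');g=b.max(2)
    cv2.imwrite('pics/k%.2f.png'%ctrl.read_state()['time_s'],b)
    # dark disc above/between the fingers; ellipse fit of hull
    m=(g<45).astype(np.uint8);m[340:]=0
    n,l,s,ce=cv2.connectedComponentsWithStats(m)
    for i in range(1,n):
        x,y,w,h,a=s[i]
        if a>1500 and 60<w<160 and 200<x+w/2<440:
            hull=cv2.convexHull(cv2.findContours((l==i).astype(np.uint8),0,1)[0][0])
            e=cv2.fitEllipse(hull);print('px',s[i],e,'ell->',onz('wrist',e[0],z-6,c).round(1))
    # bright-ish hub inside
    return b,c
E
python3 -c "
from h import *
ctrl.camera('wrist');st();b,c=knob(104)
st();go([*L,66],96)"
```

```text
t 6.77 p [595.5 253.  126.9] yaw 96.2 F [ 0.9 -0.6 -0.5] M [-0.067 -0.013  0.028] j [-27.   0.  50.  69.] e7 -0.326 w 1.001 ff 0.0
px [ 264  222  101  110 7460] ((314.5177307128906, 277.1213684082031), (100.08206939697266, 110.17972564697266), 1.4780961275100708) ell-> [590.9 250.6  98. ]
t 6.82 p [595.7 250.1 126.9] yaw 96.1 F [-0.1 -0.9 -0.7] M [-0.009  0.007  0.044] j [-27.   0.  50.  69.] e7 -0.116 w 1.001 ff 0.0
dp [ 0.0009 -0.0049  0.2437] turn [-0.0001 -0.0002  0.0014] t 6.82
```

```bash
python3 -c "
from h import *
b,c=knob(104);st()
g=b.max(2)[225:330,270:365]
for z,uv in []:pass
for s,e in blobs((g>70),60):
    p=(e[0]+270,e[1]+225);print(s,p,onz('wrist',p,104,c).round(1))
m=(b.max(2)<45)[:340];ys,xs=np.nonzero(m[:,250:390]);print(ys.max())
row=m[288,240:400];i=np.nonzero(row)[0]+240;print(i.min(),i.max(),onz('wrist',((i.min()+i.max())/2,288),104,c).round(1))
cv2.imwrite('pics/kz.png',cv2.resize(b[200:350,220:420],None,fx=3,fy=3))"
```

```text
px [ 272  222  101  110 7537] ((321.775146484375, 277.3427734375), (100.53488159179688, 110.48279571533203), 178.71827697753906) ell-> [590.9 250.7  98. ]
t 6.87 p [595.9 248.2 127. ] yaw 95.9 F [ 0.1 -1.   0.6] M [-0.088 -0.024 -0.007] j [-26.   0.  50.  69.] e7 -0.035 w 0.999 ff 0.0
[0, 0, 36, 105, 1142] (278.5, 275.4) [589.3 232.2 104. ]
[70, 0, 25, 24, 246] (357.0, 231.9) [566.8 262.4 104. ]
[51, 18, 9, 30, 213] (324.5, 257.4) [579.2 250.5 104. ]
[36, 50, 33, 31, 800] (322.2, 289.7) [593.9 251.1 104. ]
[70, 86, 25, 19, 205] (356.7, 323.5) [608.5 267.9 104. ]
331
274 372 [593.1 251.4 104. ]
```

View pics/kz.png

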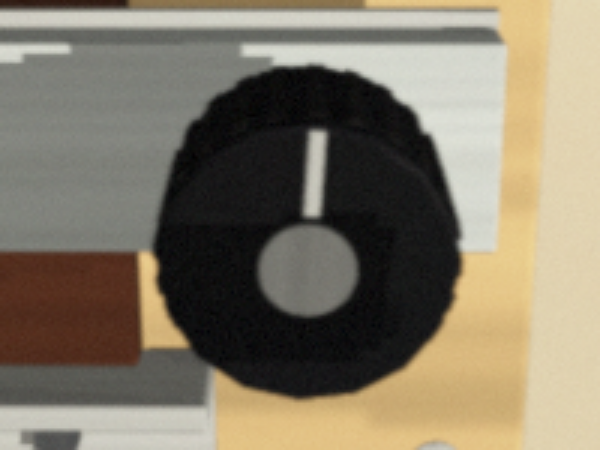

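The mark and disc are clear, with the top centre at about (323,287), or world (593,251). The top camera gave (596,248), so I'll split the difference, descend and grip.

>>> {"op": "servo_tool", "data": {"dp": [[0.005,0.008,0.12],[0.005,0.008,0.244],[0.005,0.008,0.244],[0.005,0.008,0.244],[0.005,0.008,0.244],[0.005,0.008,0.244],[0.005,0.008,0.244],[0.005,0.008,0.244]], "turn": [[0,0,0],[0,0,0],[0,0,0],[0,0,0],[0,0,0],[0,0,0],[0,0,0],[0,0,0]], "fingers": [0,0,0,0.6,1,1,1,1], "newtons": 60}}

```text
time_s: 7.53
ee_pos: [595.7, 251.4, 68.6]
orientation: [[-0.995, -0.103, 0.003], [-0.103, 0.995, 0.002], [-0.003, 0.001, -1.0]]
ft_force: [-1.1, -0.5, 7.0]
width: 0.502
finger_force: 59.9
```

```bash
python3 -c "
from h import *
st()"
```

```text
t 7.53 p [595.7 251.4  68.6] yaw 95.9 F [-1.1 -0.5  7. ] M [-0.109  0.156 -0.045] j [-27.   1.  43.  68.] e7 0.023 w 0.502 ff 59.9
```

>>> {"op": "servo_tool", "data": {"dp": [[0,0,0.001],[0,0,0.002],[0,0,0.003],[0,0,0.004],[0,0,0.005],[0,0,0.006]], "turn": [[0,0,0.15],[0,0,0.3],[0,0,0.45],[0,0,0.6],[0,0,0.75],[0,0,0.9]], "fingers": [1,1,1,1,1,1]}}

```text
time_s: 8.03
ee_pos: [595.6, 251.7, 67.3]
orientation: [[-0.821, 0.571, 0.003], [0.571, 0.821, 0.002], [-0.001, 0.003, -1.0]]
ft_force: [-1.6, 0.8, 8.2]
width: 0.499
finger_force: 60.3
```

```bash
python3 -c "
from h import *
st()"
```

```text
t 8.03 p [595.6 251.7  67.3] yaw 55.2 F [-1.6  0.8  8.2] M [-0.13   0.501  0.338] j [-34. -11.  43.  38.] e7 1.860 w 0.499 ff 60.3
```

>>> {"op": "servo_tool", "data": {"dp": [[0,0,0.0005],[0,0,0.001],[0,0,0.0015],[0,0,0.002],[0,0,0.0025],[0,0,0.003]], "turn": [[0,0,0.08],[0,0,0.16],[0,0,0.24],[0,0,0.32],[0,0,0.4],[0,0,0.48]], "fingers": [1,1,1,1,1,1]}}

```text
time_s: 8.53
ee_pos: [595.6, 251.8, 66.6]
orientation: [[-0.555, 0.832, 0.003], [0.832, 0.555, 0.002], [0.0, 0.004, -1.0]]
ft_force: [-1.4, 0.1, 9.0]
width: 0.498
finger_force: 60.3
```

```bash
python3 -c "
from h import *
st()"
```

```text
t 8.53 p [595.6 251.8  66.6] yaw 33.7 F [-1.4  0.1  9. ] M [-0.109  0.472  0.371] j [-37. -17.  43.  22.] e7 0.838 w 0.498 ff 60.3
```

Free torque on the left is about 0.35 N m, after 62° turned. I'll release and go to the right knob.

>>> {"op": "servo_tool", "data": {"dp": [[0,0,0],[0,0,0],[0,0,-0.02],[0,0,-0.16],[-0.07,-0.037,-0.24],[-0.2,-0.105,-0.24],[-0.34,-0.18,-0.24],[-0.48,-0.253,-0.24]], "turn": [[0,0,0],[0,0,0],[0,0,0],[0,0,-0.15],[0,0,-0.3],[0,0,-0.45],[0,0,-0.6],[0,0,-0.75]], "fingers": [0,0,0,0,0,0,0,0]}}

```text
time_s: 9.2
ee_pos: [609.1, 114.9, 125.2]
orientation: [[-0.928, 0.373, 0.002], [0.373, 0.928, 0.0], [-0.001, 0.001, -1.0]]
ft_force: [0.2, -0.4, -0.9]
width: 1.003
finger_force: 0.0
```

```bash
python3 -c "
from h import *
st();go([629.5,-76.8,127],96)"
```

```text
t 9.20 p [609.1 114.9 125.2] yaw 68.1 F [ 0.2 -0.4 -0.9] M [-0.057 -0.026  0.037] j [-20.  -6.  47.  59.] e7 -3.910 w 1.003 ff 0.0
dp [-0.3621 -0.6808 -0.0072] turn [ 6.000e-04  2.100e-03 -6.204e-01] t 9.2
```

>>> {"op": "servo_tool", "data": {"dp": [[-0.07,-0.13,0],[-0.145,-0.272,0],[-0.22,-0.41,0],[-0.29,-0.55,0],[-0.36,-0.68,0],[-0.36,-0.68,0],[-0.36,-0.68,0]], "turn": [[0,0,-0.15],[0,0,-0.3],[0,0,-0.45],[0,0,-0.6],[0,0,-0.62],[0,0,-0.62],[0,0,-0.62]], "fingers": [0,0,0,0,0,0,0]}}

```text
time_s: 9.78
ee_pos: [627.0, -79.7, 124.5]
orientation: [[-0.996, -0.09, 0.0], [-0.09, 0.996, -0.001], [-0.0, -0.002, -1.0]]
ft_force: [-0.0, 1.5, -0.1]
width: 0.998
finger_force: 0.0
```

```bash
python3 -c "
from h import *
st();b,c=knob(104)
g=b.max(2)
for s,e in blobs((g>70)[225:340,270:375],150):
    p=(e[0]+270,e[1]+225);print(s,p,onz('wrist',p,104,c).round(1))
st();go([629.5,-76.8,66],96)"
```

```text
t 9.78 p [627.  -79.7 124.5] yaw 95.2 F [-0.   1.5 -0.1] M [ 0.072 -0.046 -0.034] j [ 3.  1. 48. 98.] e7 0.417 w 0.998 ff 0.0
px [ 277  231  102  109 7685] ((326.8824462890625, 287.1944885253906), (101.31233978271484, 112.86058044433594), 173.40310668945312) ell-> [625.6 -76.5  98. ]
[0, 0, 105, 115, 2920] (304.6, 263.3) [612.9 -87.  104. ]
[55, 28, 9, 30, 210] (329.1, 266.9) [613.6 -76.9 104. ]
[41, 60, 33, 31, 792] (327.2, 299.8) [628.6 -76.2 104. ]
[75, 94, 30, 21, 265] (365.4, 332.9) [643.  -58.2 104. ]
t 9.83 p [627.1 -76.7 124.4] yaw 95.4 F [-0.7  0.9 -0.4] M [ 0.05  -0.052 -0.009] j [ 3.  1. 48. 98.] e7 0.148 w 0.997 ff 0.0
dp [-0.0095 -0.0012  0.2337] turn [-0.      0.0004 -0.0141] t 9.83
```

>>> {"op": "servo_tool", "data": {"dp": [[-0.011,0,0.12],[-0.011,0,0.234],[-0.011,0,0.234],[-0.011,0,0.234],[-0.011,0,0.234],[-0.011,0,0.234],[-0.011,0,0.234]], "turn": [[0,0,0],[0,0,0],[0,0,0],[0,0,0],[0,0,0],[0,0,0],[0,0,0]], "fingers": [0,0,0.3,1,1,1,1]}}

```text
time_s: 10.42
ee_pos: [631.1, -76.2, 68.0]
orientation: [[-0.995, -0.095, 0.003], [-0.095, 0.995, -0.001], [-0.003, -0.002, -1.0]]
ft_force: [-0.7, -3.5, 5.2]
width: 0.5
finger_force: 60.7
```

```bash
python3 -c "
from h import *
st()"
```

```text
t 10.42 p [631.1 -76.2  68. ] yaw 95.5 F [-0.7 -3.5  5.2] M [-0.411  0.211 -0.045] j [ 3.  1. 42. 97.] e7 0.016 w 0.500 ff 60.7
```

>>> {"op": "servo_tool", "data": {"dp": [[0,0,0.001],[0,0,0.002],[0,0,0.003],[0,0,0.004],[0,0,0.005],[0,0,0.006]], "turn": [[0,0,0.15],[0,0,0.3],[0,0,0.45],[0,0,0.6],[0,0,0.75],[0,0,0.9]], "fingers": [1,1,1,1,1,1]}}

```text
time_s: 10.92
ee_pos: [631.1, -76.5, 66.6]
orientation: [[-0.816, 0.578, 0.004], [0.578, 0.816, -0.001], [-0.004, 0.001, -1.0]]
ft_force: [-1.6, -4.8, 6.2]
width: 0.503
finger_force: 61.2
```

```bash
python3 -c "
from h import *
st()"
```

```text
t 10.92 p [631.1 -76.5  66.6] yaw 54.7 F [-1.6 -4.8  6.2] M [-0.867  0.402  0.326] j [ -4. -11.  41.  67.] e7 1.843 w 0.503 ff 61.2
```

>>> {"op": "servo_tool", "data": {"dp": [[0,0,0.0005],[0,0,0.001],[0,0,0.0015],[0,0,0.002],[0,0,0.0025],[0,0,0.003]], "turn": [[0,0,0.08],[0,0,0.16],[0,0,0.24],[0,0,0.32],[0,0,0.4],[0,0,0.48]], "fingers": [1,1,1,1,1,1]}}

```text
time_s: 11.42
ee_pos: [631.1, -76.6, 65.9]
orientation: [[-0.548, 0.837, 0.004], [0.837, 0.548, -0.001], [-0.003, 0.002, -1.0]]
ft_force: [-2.4, -4.7, 8.0]
width: 0.499
finger_force: 61.2
```

```bash
python3 -c "
from h import *
st()"
```

```text
t 11.42 p [631.1 -76.6  65.9] yaw 33.2 F [-2.4 -4.7  8. ] M [-1.024  0.46   0.331] j [ -8. -17.  42.  51.] e7 0.830 w 0.499 ff 61.2
```

>>> {"op": "servo_tool", "data": {"dp": [[0,0,0.0005],[0,0,0.001],[0,0,0.0015],[0,0,0.002],[0,0,0.0025],[0,0,0.003]], "turn": [[0,0,0.08],[0,0,0.16],[0,0,0.24],[0,0,0.32],[0,0,0.4],[0,0,0.48]], "fingers": [1,1,1,1,1,1]}}

```text
time_s: 11.92
ee_pos: [631.0, -76.7, 65.1]
orientation: [[-0.201, 0.98, 0.004], [0.98, 0.201, -0.001], [-0.002, 0.003, -1.0]]
ft_force: [-2.7, -4.5, 8.2]
width: 0.504
finger_force: 61.2
```

```bash
python3 -c "
from h import *
st()"
```

```text
t 11.92 p [631.  -76.7  65.1] yaw 11.6 F [-2.7 -4.5  8.2] M [-1.088  0.557  0.367] j [-11. -23.  43.  35.] e7 0.837 w 0.504 ff 61.2
```

```bash
cat >> h.py <<'E'
def tq(n=5):
    m=[]
    for i in range(n):
        m.append(ctrl.read_state()['wrist_torque'][2])
        if i<n-1:ctrl.camera('wrist')
    st();print('Mz',np.round(m,3))
E
python3 -c "
from h import *
tq()"
```

```text
t 12.12 p [631.  -76.7  65.1] yaw 11.7 F [-2.2 -4.5  8.9] M [-1.059  0.507  0.021] j [-11. -23.  43.  35.] e7 -0.047 w 0.501 ff 61.4
Mz [ 0.367  0.219 -0.02  -0.065  0.021]
```

>>> {"op": "servo_tool", "data": {"dp": [[0,0,0.0005],[0,0,0.001],[0,0,0.0015],[0,0,0.002],[0,0,0.0025],[0,0,0.003]], "turn": [[0,0,0.08],[0,0,0.16],[0,0,0.24],[0,0,0.32],[0,0,0.4],[0,0,0.48]], "fingers": [1,1,1,1,1,1]}}

```text
time_s: 12.62
ee_pos: [630.9, -76.8, 64.6]
orientation: [[0.173, 0.985, 0.004], [0.985, -0.173, -0.001], [-0.001, 0.004, -1.0]]
ft_force: [-3.6, -4.4, 12.3]
width: 0.503
finger_force: 61.5
```

```bash
python3 -c "
from h import *
tq()"
```

```text
t 12.82 p [630.9 -76.7  64.6] yaw -9.9 F [-3.7 -5.3 10.5] M [-1.065  0.785  0.041] j [-15. -29.  44.  19.] e7 -0.095 w 0.501 ff 61.7
Mz [ 0.379  0.278  0.079 -0.022  0.041]
```

Torque is only valid while the knob is moving, as it relaxes on a hold. The right knob is at +106°. Back to the left.

>>> {"op": "servo_tool", "data": {"dp": [[0,0,0],[0,0,0],[0,0,-0.02],[0,0,-0.16],[0.13,-0.04,-0.24],[0.28,-0.08,-0.25],[0.43,-0.125,-0.25],[0.58,-0.167,-0.25]], "turn": [[0,0,0],[0,0,0],[0,0,0],[0,0,-0.15],[0,0,-0.3],[0,0,-0.45],[0,0,-0.6],[0,0,-0.75]], "fingers": [0,0,0,0,0,0,0,0]}}

```text
time_s: 13.48
ee_pos: [613.5, 76.8, 125.7]
orientation: [[-0.411, 0.912, 0.002], [0.912, 0.411, 0.001], [0.0, 0.002, -1.0]]
ft_force: [0.9, 0.7, -1.0]
width: 1.001
finger_force: 0.0
```

```bash
python3 -c "
from h import *
st();go([595.7,251.6,125],80)"
```

```text
t 13.48 p [613.5  76.8 125.7] yaw 24.3 F [ 0.9  0.7 -1. ] M [-0.008 -0.036  0.006] j [-26. -18.  48.  30.] e7 -0.781 w 1.001 ff 0.0
dp [0.6667 0.2223 0.0033] turn [ 2.5000e-03  1.0000e-03 -1.2387e+00] t 13.48
```

>>> {"op": "servo_tool", "data": {"dp": [[0.14,0.046,0],[0.28,0.092,0],[0.42,0.14,0],[0.56,0.185,0],[0.68,0.223,0],[0.68,0.223,0],[0.68,0.223,0],[0.68,0.223,0]], "turn": [[0,0,-0.15],[0,0,-0.3],[0,0,-0.45],[0,0,-0.6],[0,0,-0.75],[0,0,-0.9],[0,0,-1],[0,0,-1]], "fingers": [0,0,0,0,0,0,0,0]}}

```text
time_s: 14.15
ee_pos: [595.3, 253.8, 124.8]
orientation: [[-0.935, 0.355, 0.0], [0.355, 0.935, 0.001], [-0.0, 0.001, -1.0]]
ft_force: [-0.2, 0.2, -0.2]
width: 0.998
finger_force: 0.0
```

```bash
python3 -c "
from h import *
st();go([595.7,251.6,66],69)"
```

```text
t 14.15 p [595.3 253.8 124.8] yaw 69.2 F [-0.2  0.2 -0.2] M [-0.031 -0.008 -0.073] j [-34.  -9.  49.  50.] e7 1.589 w 0.998 ff 0.0
dp [-0.0047 -0.0076  0.2352] turn [0.0007 0.     0.0052] t 14.15
```

>>> {"op": "servo_tool", "data": {"dp": [[-0.002,-0.003,0.12],[-0.002,-0.003,0.238],[-0.002,-0.003,0.238],[-0.002,-0.003,0.238],[-0.002,-0.003,0.238],[-0.002,-0.003,0.238],[-0.002,-0.003,0.238]], "turn": [[0,0,0],[0,0,0],[0,0,0],[0,0,0],[0,0,0],[0,0,0],[0,0,0]], "fingers": [0,0,0.3,1,1,1,1]}}

```text
time_s: 14.73
ee_pos: [596.7, 251.8, 66.9]
orientation: [[-0.933, 0.36, 0.002], [0.36, 0.933, 0.001], [-0.002, 0.002, -1.0]]
ft_force: [-2.0, -1.9, 5.1]
width: 0.501
finger_force: 60.6
```

```bash
python3 -c "
from h import *
st()"
```

```text
t 14.73 p [596.7 251.8  66.9] yaw 68.9 F [-2.  -1.9  5.1] M [-0.267  0.206  0.027] j [-33. -10.  43.  51.] e7 0.005 w 0.501 ff 60.6
```

>>> {"op": "servo_tool", "data": {"dp": [[0,0,0.0005],[0,0,0.001],[0,0,0.0015],[0,0,0.002],[0,0,0.0025],[0,0,0.003]], "turn": [[0,0,0.08],[0,0,0.16],[0,0,0.24],[0,0,0.32],[0,0,0.4],[0,0,0.48]], "fingers": [1,1,1,1,1,1]}}

```text
time_s: 15.23
ee_pos: [596.5, 251.5, 66.2]
orientation: [[-0.733, 0.68, 0.002], [0.68, 0.733, 0.001], [-0.001, 0.002, -1.0]]
ft_force: [-2.6, -3.5, 7.6]
width: 0.502
finger_force: 60.8
```

```bash
python3 -c "
from h import *
st()"
```

```text
t 15.23 p [596.5 251.5  66.2] yaw 47.1 F [-2.6 -3.5  7.6] M [-0.649  0.481  0.342] j [-37. -16.  43.  35.] e7 0.824 w 0.502 ff 60.8
```

>>> {"op": "servo_tool", "data": {"dp": [[0,0,0.0005],[0,0,0.001],[0,0,0.0015]], "turn": [[0,0,0.08],[0,0,0.16],[0,0,0.24]], "fingers": [1,1,1]}}

```text
time_s: 15.48
ee_pos: [596.4, 251.4, 65.8]
orientation: [[-0.593, 0.805, 0.002], [0.806, 0.593, 0.001], [-0.001, 0.002, -1.0]]
ft_force: [-2.1, -3.4, 8.5]
width: 0.5
finger_force: 60.8
```

```bash
python3 -c "
from h import *
st()"
```

```text
t 15.48 p [596.4 251.4  65.8] yaw 36.3 F [-2.1 -3.4  8.5] M [-0.727  0.658  0.377] j [-39. -19.  44.  27.] e7 0.825 w 0.500 ff 60.8
```

>>> {"op": "servo_tool", "data": {"dp": [[0,0,0.0005],[0,0,0.001],[0,0,0.0015]], "turn": [[0,0,0.08],[0,0,0.16],[0,0,0.24]], "fingers": [1,1,1]}}

```text
time_s: 15.73
ee_pos: [596.2, 251.4, 65.5]
orientation: [[-0.431, 0.902, 0.002], [0.902, 0.431, 0.001], [-0.0, 0.002, -1.0]]
ft_force: [-4.1, -3.9, 8.9]
width: 0.493
finger_force: 60.9
```

```bash
python3 -c "
from h import *
st()"
```

```text
t 15.73 p [596.2 251.4  65.5] yaw 25.5 F [-4.1 -3.9  8.9] M [-0.781  0.761  0.352] j [-40. -22.  44.  18.] e7 0.828 w 0.493 ff 60.9
```

The left is still free at +105°. Continuing in 11° steps.

>>> {"op": "servo_tool", "data": {"dp": [[0,0,0.0005],[0,0,0.001],[0,0,0.0015]], "turn": [[0,0,0.08],[0,0,0.16],[0,0,0.24]], "fingers": [1,1,1]}}

```text
time_s: 15.98
ee_pos: [596.1, 251.3, 65.2]
orientation: [[-0.254, 0.967, 0.001], [0.967, 0.254, 0.001], [0.0, 0.001, -1.0]]
ft_force: [-4.5, -4.3, 11.0]
width: 0.5
finger_force: 61.1
```

```bash
python3 -c "
from h import *
st()"
```

```text
t 15.98 p [596.1 251.3  65.2] yaw 14.7 F [-4.5 -4.3 11. ] M [-0.834  1.046  0.353] j [-42. -25.  45.  10.] e7 0.810 w 0.500 ff 61.1
```

>>> {"op": "servo_tool", "data": {"dp": [[0,0,0.0005],[0,0,0.001],[0,0,0.0015]], "turn": [[0,0,0.08],[0,0,0.16],[0,0,0.24]], "fingers": [1,1,1]}}

```text
time_s: 16.23
ee_pos: [596.0, 251.3, 64.9]
orientation: [[-0.069, 0.998, 0.001], [0.998, 0.069, 0.001], [0.001, 0.001, -1.0]]
ft_force: [-4.4, -4.3, 12.6]
width: 0.5
finger_force: 61.2
```

```bash
python3 -c "
from h import *
st()"
```

```text
t 16.23 p [596.  251.3  64.9] yaw 4.0 F [-4.4 -4.3 12.6] M [-0.898  1.306  0.391] j [-44. -28.  45.   2.] e7 0.789 w 0.500 ff 61.2
```

>>> {"op": "servo_tool", "data": {"dp": [[0,0,0.0005],[0,0,0.001],[0,0,0.0015]], "turn": [[0,0,0.08],[0,0,0.16],[0,0,0.24]], "fingers": [1,1,1]}}

```text
time_s: 16.48
ee_pos: [595.8, 251.4, 64.6]
orientation: [[0.119, 0.993, 0.001], [0.993, -0.119, 0.001], [0.001, 0.001, -1.0]]
ft_force: [-6.1, -3.8, 13.7]
width: 0.502
finger_force: 61.4
```

```bash
python3 -c "
from h import *
st()"
```

```text
t 16.48 p [595.8 251.4  64.6] yaw -6.8 F [-6.1 -3.8 13.7] M [-0.843  1.512  0.396] j [-45. -31.  46.  -6.] e7 0.771 w 0.502 ff 61.4
```

>>> {"op": "servo_tool", "data": {"dp": [[0,0,0],[0,0,0],[0,0,-0.02],[0,0,-0.16],[-0.13,0.03,-0.24],[-0.28,0.065,-0.25],[-0.43,0.1,-0.25],[-0.58,0.134,-0.25]], "turn": [[0,0,0],[0,0,0],[0,0,0],[0,0,-0.15],[0,0,-0.3],[0,0,-0.45],[0,0,-0.6],[0,0,-0.75]], "fingers": [0,0,0,0,0,0,0,0]}}

```text
time_s: 17.15
ee_pos: [612.8, 102.8, 126.1]
orientation: [[-0.462, 0.887, 0.002], [0.887, 0.462, 0.0], [-0.001, 0.002, -1.0]]
ft_force: [1.1, -0.5, -0.7]
width: 0.998
finger_force: 0.0
```

```bash
python3 -c "
from h import *
st();go([630.9,-76.6,125],70)"
```

```text
t 17.15 p [612.8 102.8 126.1] yaw 27.5 F [ 1.1 -0.5 -0.7] M [-0.057  0.008 -0.015] j [-28. -19.  48.  31.] e7 -3.802 w 0.998 ff 0.0
dp [-0.6697 -0.2675  0.0043] turn [ 0.0026  0.002  -0.9438] t 17.15
```

>>> {"op": "servo_tool", "data": {"dp": [[-0.14,-0.056,0],[-0.28,-0.112,0],[-0.42,-0.168,0],[-0.56,-0.224,0],[-0.67,-0.267,0],[-0.67,-0.267,0],[-0.67,-0.267,0],[-0.67,-0.267,0]], "turn": [[0,0,-0.15],[0,0,-0.3],[0,0,-0.45],[0,0,-0.6],[0,0,-0.75],[0,0,-0.9],[0,0,-0.95],[0,0,-0.95]], "fingers": [0,0,0,0,0,0,0,0]}}

```text
time_s: 17.82
ee_pos: [629.2, -76.8, 125.4]
orientation: [[-0.939, 0.344, 0.001], [0.344, 0.939, 0.0], [-0.001, 0.0, -1.0]]
ft_force: [0.6, 0.4, 0.8]
width: 1.0
finger_force: 0.0
```

```bash
python3 -c "
from h import *
st();ctrl.camera('top');st();go([630.9,-76.6,64.5],70)"
```

```text
t 17.82 p [629.2 -76.8 125.4] yaw 69.9 F [0.6 0.4 0.8] M [0.012 0.069 0.011] j [-4. -8. 48. 80.] e7 1.093 w 1.000 ff 0.0
t 17.87 p [629.2 -76.  125.3] yaw 69.8 F [-0.7 -0.3  0.6] M [0.029 0.018 0.022] j [-4. -8. 48. 80.] e7 0.595 w 0.995 ff 0.0
dp [-7.10e-03  1.00e-04  2.43e-01] turn [ 0.0007  0.0009 -0.0054] t 17.87
```

>>> {"op": "servo_tool", "data": {"dp": [[-0.005,0,0.12],[-0.005,0,0.24],[-0.005,0,0.24],[-0.005,0,0.24],[-0.005,0,0.24],[-0.005,0,0.24],[-0.005,0,0.24]], "turn": [[0,0,0],[0,0,0],[0,0,0],[0,0,0],[0,0,0],[0,0,0],[0,0,0]], "fingers": [0,0,0.3,1,1,1,1]}}

```text
time_s: 18.45
ee_pos: [631.1, -76.4, 66.8]
orientation: [[-0.939, 0.345, 0.003], [0.345, 0.939, -0.001], [-0.003, 0.0, -1.0]]
ft_force: [-1.8, -0.8, 5.6]
width: 0.506
finger_force: 60.7
```

```bash
python3 -c "
from h import *
st()"
```

```text
t 18.45 p [631.1 -76.4  66.8] yaw 69.8 F [-1.8 -0.8  5.6] M [-0.038  0.326  0.009] j [-3. -9. 41. 81.] e7 -0.008 w 0.506 ff 60.7
```

>>> {"op": "servo_tool", "data": {"dp": [[0,0,0.0005],[0,0,0.001],[0,0,0.0015]], "turn": [[0,0,0.08],[0,0,0.16],[0,0,0.24]], "fingers": [1,1,1]}}

```text
time_s: 18.7
ee_pos: [631.0, -76.5, 66.5]
orientation: [[-0.856, 0.517, 0.003], [0.517, 0.856, -0.001], [-0.003, 0.001, -1.0]]
ft_force: [-1.3, -0.9, 7.4]
width: 0.497
finger_force: 60.9
```

```bash
python3 -c "
from h import *
st()"
```

```text
t 18.70 p [631.  -76.5  66.5] yaw 58.9 F [-1.3 -0.9  7.4] M [-0.214  0.444  0.433] j [ -5. -12.  42.  73.] e7 0.745 w 0.497 ff 60.9
```

>>> {"op": "servo_tool", "data": {"dp": [[0,0,0.0005],[0,0,0.001],[0,0,0.0015]], "turn": [[0,0,0.08],[0,0,0.16],[0,0,0.24]], "fingers": [1,1,1]}}

```text
time_s: 18.95
ee_pos: [631.0, -76.6, 66.2]
orientation: [[-0.744, 0.668, 0.003], [0.668, 0.744, -0.001], [-0.003, 0.001, -1.0]]
ft_force: [-3.0, -1.8, 8.7]
width: 0.498
finger_force: 61.0
```

```bash
python3 -c "
from h import *
st()"
```

```text
t 18.95 p [631.  -76.6  66.2] yaw 48.1 F [-3.  -1.8  8.7] M [-0.306  0.61   0.519] j [ -7. -15.  42.  65.] e7 0.695 w 0.498 ff 61.0
```

>>> {"op": "servo_tool", "data": {"dp": [[0,0,0.0005],[0,0,0.001],[0,0,0.0015]], "turn": [[0,0,0.08],[0,0,0.16],[0,0,0.24]], "fingers": [1,1,1]}}

```text
time_s: 19.2
ee_pos: [631.0, -76.6, 66.0]
orientation: [[-0.606, 0.796, 0.003], [0.796, 0.606, -0.001], [-0.002, 0.002, -1.0]]
ft_force: [-3.5, -2.3, 9.2]
width: 0.501
finger_force: 61.1
```

```bash
python3 -c "
from h import *
st()"
```

```text
t 19.20 p [631.  -76.6  66. ] yaw 37.3 F [-3.5 -2.3  9.2] M [-0.328  0.671  0.464] j [ -8. -18.  42.  57.] e7 0.668 w 0.501 ff 61.1
```

>>> {"op": "servo_tool", "data": {"dp": [[0,0,0.0005],[0,0,0.001],[0,0,0.0015]], "turn": [[0,0,0.08],[0,0,0.16],[0,0,0.24]], "fingers": [1,1,1]}}

```text
time_s: 19.45
ee_pos: [631.0, -76.7, 65.7]
orientation: [[-0.446, 0.895, 0.003], [0.895, 0.446, -0.001], [-0.002, 0.002, -1.0]]
ft_force: [-4.1, -2.0, 10.7]
width: 0.497
finger_force: 61.2
```

```bash
python3 -c "
from h import *
st()"
```

```text
t 19.45 p [631.  -76.7  65.7] yaw 26.5 F [-4.1 -2.  10.7] M [-0.396  0.778  0.507] j [-10. -21.  43.  49.] e7 0.642 w 0.497 ff 61.2
```

The j7 effort turns out to be a clean load signal. It is about 0.83 when free and falls one-for-one with knob torque. The right now shows about 0.19 (near 100 N), so I'll go back to the left, which is at about 25 N.

>>> {"op": "servo_tool", "data": {"dp": [[0,0,0],[0,0,0],[0,0,-0.02],[0,0,-0.16],[0.12,0.045,-0.24],[0.26,0.096,-0.25],[0.41,0.152,-0.25],[0.56,0.208,-0.25]], "turn": [[0,0,0],[0,0,0],[0,0,0],[0,0,-0.15],[0,0,-0.3],[0,0,-0.45],[0,0,-0.6],[0,0,-0.75]], "fingers": [0,0,0,0,0,0,0,0]}}

```text
time_s: 20.12
ee_pos: [614.1, 73.8, 127.2]
orientation: [[-0.872, 0.489, 0.002], [0.489, 0.872, 0.001], [-0.002, 0.002, -1.0]]
ft_force: [0.3, 0.4, -0.0]
width: 0.999
finger_force: 0.0
```

```bash
python3 -c "
from h import *
st();go([595.9,251.4,125],75)"
```

```text
t 20.12 p [614.1  73.8 127.2] yaw 60.7 F [ 0.3  0.4 -0. ] M [-0.012  0.005 -0.033] j [-20. -12.  47.  60.] e7 -0.717 w 0.999 ff 0.0
dp [0.4112 0.584  0.0088] turn [ 0.0017  0.0025 -0.3174] t 20.12
```

>>> {"op": "servo_tool", "data": {"dp": [[0.09,0.128,0],[0.18,0.255,0],[0.27,0.383,0],[0.36,0.51,0],[0.415,0.59,0],[0.415,0.59,0],[0.415,0.59,0]], "turn": [[0,0,-0.1],[0,0,-0.2],[0,0,-0.32],[0,0,-0.32],[0,0,-0.32],[0,0,-0.32],[0,0,-0.32]], "fingers": [0,0,0,0,0,0,0]}}

```text
time_s: 20.7
ee_pos: [596.0, 254.2, 125.9]
orientation: [[-0.966, 0.258, 0.0], [0.258, 0.966, 0.001], [0.0, 0.001, -1.0]]
ft_force: [0.8, -0.7, -0.3]
width: 0.998
finger_force: 0.0
```

```bash
python3 -c "
from h import *
st();ctrl.camera('top');ctrl.camera('top');st();go([595.9,251.4,64],75)"
```

```text
t 20.70 p [596.  254.2 125.9] yaw 75.0 F [ 0.8 -0.7 -0.3] M [-0.05  -0.006 -0.014] j [-34.  -9.  50.  56.] e7 -0.217 w 0.998 ff 0.0
t 20.80 p [596.9 250.7 126. ] yaw 74.8 F [ 1.2 -0.9 -0.3] M [ 0.005  0.002 -0.002] j [-34.  -9.  50.  56.] e7 -0.011 w 0.998 ff 0.0
dp [0.0047 0.0018 0.2481] turn [-0.0009  0.0009 -0.0053] t 20.8
```

>>> {"op": "servo_tool", "data": {"dp": [[0.004,0.002,0.12],[0.004,0.002,0.248],[0.004,0.002,0.248],[0.004,0.002,0.248],[0.004,0.002,0.248],[0.004,0.002,0.248],[0.004,0.002,0.248]], "turn": [[0,0,0],[0,0,0],[0,0,0],[0,0,0],[0,0,0],[0,0,0],[0,0,0]], "fingers": [0,0,0.3,1,1,1,1]}}

```text
time_s: 21.38
ee_pos: [597.0, 251.8, 65.9]
orientation: [[-0.965, 0.264, 0.003], [0.264, 0.965, 0.0], [-0.002, 0.001, -1.0]]
ft_force: [-1.6, -2.8, 5.0]
width: 0.502
finger_force: 60.7
```

>>> {"op": "servo_tool", "data": {"dp": [[0,0,0.0005],[0,0,0.001],[0,0,0.0015]], "turn": [[0,0,0.08],[0,0,0.16],[0,0,0.24]], "fingers": [1,1,1]}}

```text
time_s: 21.63
ee_pos: [596.9, 251.6, 65.6]
orientation: [[-0.897, 0.442, 0.003], [0.442, 0.897, -0.0], [-0.002, 0.001, -1.0]]
ft_force: [-1.1, -4.3, 7.6]
width: 0.501
finger_force: 61.0
```

```bash
python3 -c "
from h import *
st()"
```

```text
t 21.63 p [596.9 251.6  65.6] yaw 63.8 F [-1.1 -4.3  7.6] M [-0.938  0.427  0.467] j [-35. -13.  43.  49.] e7 0.724 w 0.501 ff 61.0
```

>>> {"op": "servo_tool", "data": {"dp": [[0,0,0.0005],[0,0,0.001],[0,0,0.0015]], "turn": [[0,0,0.08],[0,0,0.16],[0,0,0.24]], "fingers": [1,1,1]}}

```text
time_s: 21.88
ee_pos: [596.8, 251.5, 65.3]
orientation: [[-0.799, 0.602, 0.002], [0.602, 0.799, -0.0], [-0.002, 0.001, -1.0]]
ft_force: [-1.9, -5.7, 9.7]
width: 0.502
finger_force: 61.2
```

```bash
python3 -c "
from h import *
st()"
```

```text
t 21.88 p [596.8 251.5  65.3] yaw 53.0 F [-1.9 -5.7  9.7] M [-1.139  0.554  0.492] j [-37. -16.  43.  41.] e7 0.675 w 0.502 ff 61.2
```

>>> {"op": "servo_tool", "data": {"dp": [[0,0,0.0005],[0,0,0.001],[0,0,0.0015]], "turn": [[0,0,0.08],[0,0,0.16],[0,0,0.24]], "fingers": [1,1,1]}}

```text
time_s: 22.13
ee_pos: [596.6, 251.4, 65.1]
orientation: [[-0.672, 0.741, 0.002], [0.741, 0.672, -0.0], [-0.002, 0.001, -1.0]]
ft_force: [-3.5, -6.2, 11.8]
width: 0.5
finger_force: 61.4
```

```bash
python3 -c "
from h import *
st()"
```

```text
t 22.13 p [596.6 251.4  65.1] yaw 42.2 F [-3.5 -6.2 11.8] M [-1.256  0.782  0.565] j [-39. -19.  44.  33.] e7 0.649 w 0.500 ff 61.4
```

The left screw is at about 93 N. One more small step on the left, then I'll release, and trim the right, which I estimate at about 119 N.

>>> {"op": "servo_tool", "data": {"dp": [[0,0,0.0005],[0,0,0.001]], "turn": [[0,0,0.08],[0,0,0.16]], "fingers": [1,1]}}

```text
time_s: 22.3
ee_pos: [596.5, 251.3, 64.9]
orientation: [[-0.574, 0.819, 0.002], [0.819, 0.574, -0.0], [-0.001, 0.001, -1.0]]
ft_force: [-4.6, -5.9, 11.9]
width: 0.5
finger_force: 61.5
```

```bash
python3 -c "
from h import *
st();ctrl.camera('top');ctrl.camera('top');ctrl.camera('top');st()"
```

```text
t 22.30 p [596.5 251.3  64.9] yaw 35.0 F [-4.6 -5.9 11.9] M [-1.297  0.957  0.573] j [-40. -21.  44.  27.] e7 0.633 w 0.500 ff 61.5
t 22.45 p [596.6 251.2  64.9] yaw 35.1 F [-4.3 -6.2 12.2] M [-1.295  0.912  0.159] j [-40. -21.  44.  27.] e7 -0.542 w 0.497 ff 61.5
```

>>> {"op": "servo_tool", "data": {"dp": [[0,0,0],[0,0,0],[0,0,-0.02],[0,0,-0.16],[0,0,-0.25],[0,0,-0.25]], "turn": [[0,0,0],[0,0,0],[0,0,0],[0,0,-0.15],[0,0,-0.3],[0,0,-0.4]], "fingers": [0,0,0,0,0,0]}}

```text
time_s: 22.95
ee_pos: [598.6, 253.5, 130.3]
orientation: [[-0.804, 0.594, 0.007], [0.594, 0.804, 0.003], [-0.004, 0.007, -1.0]]
ft_force: [1.1, 0.2, 0.1]
width: 1.0
finger_force: 0.0
```

```bash
python3 -c "
from h import *
st();go([630.9,-76.6,125],60)"
```

```text
t 22.95 p [598.6 253.5 130.3] yaw 53.5 F [1.1 0.2 0.1] M [ 0.029 -0.053  0.006] j [-38. -15.  50.  40.] e7 -1.193 w 1.000 ff 0.0
dp [-0.8886 -0.9852  0.0182] turn [ 0.0083  0.0058 -0.1436] t 22.95
```

>>> {"op": "servo_tool", "data": {"dp": [[-0.11,-0.12,0],[-0.22,-0.24,0],[-0.33,-0.36,0],[-0.44,-0.48,0],[-0.55,-0.6,0],[-0.66,-0.72,0],[-0.77,-0.84,0],[-0.89,-0.972,0]], "turn": [[0,0,-0.1],[0,0,-0.15],[0,0,-0.15],[0,0,-0.15],[0,0,-0.15],[0,0,-0.15],[0,0,-0.15],[0,0,-0.15]], "fingers": [0,0,0,0,0,0,0,0]}}

```text
time_s: 23.62
ee_pos: [628.3, -73.8, 125.6]
orientation: [[-0.866, 0.5, 0.001], [0.5, 0.866, 0.0], [-0.001, 0.001, -1.0]]
ft_force: [1.3, 0.1, 0.3]
width: 1.0
finger_force: 0.0
```

```bash
python3 -c "
from h import *
for i in range(5):ctrl.camera('top')
st();go([630.9,-76.5,64],60)"
```

```text
t 23.87 p [628.1 -71.8 125.1] yaw 59.9 F [ 0.6  0.7 -0.2] M [ 0.064 -0.006  0.009] j [ -7. -12.  48.  73.] e7 0.049 w 0.995 ff 0.0
dp [-0.0191 -0.0111  0.2444] turn [ 0.0012 -0.0001 -0.0019] t 23.87
```

>>> {"op": "servo_tool", "data": {"dp": [[-0.018,-0.011,0.12],[-0.018,-0.011,0.242],[-0.018,-0.011,0.242],[-0.018,-0.011,0.242],[-0.018,-0.011,0.242],[-0.018,-0.011,0.242],[-0.018,-0.011,0.242]], "turn": [[0,0,0],[0,0,0],[0,0,0],[0,0,0],[0,0,0],[0,0,0],[0,0,0]], "fingers": [0,0,0.3,1,1,1,1]}}

```text
time_s: 24.45
ee_pos: [631.2, -76.6, 66.4]
orientation: [[-0.866, 0.501, 0.002], [0.501, 0.866, -0.0], [-0.002, 0.001, -1.0]]
ft_force: [-2.0, 0.8, 5.9]
width: 0.5
finger_force: 60.6
```

```bash
python3 -c "
from h import *
st()"
```

```text
t 24.45 p [631.2 -76.6  66.4] yaw 60.0 F [-2.   0.8  5.9] M [0.248 0.426 0.044] j [ -5. -13.  42.  75.] e7 -0.021 w 0.500 ff 60.6
```

>>> {"op": "servo_tool", "data": {"dp": [[0,0,-0.0005],[0,0,-0.001],[0,0,-0.0015],[0,0,-0.002],[0,0,-0.0025],[0,0,-0.0025],[0,0,-0.0025]], "turn": [[0,0,-0.08],[0,0,-0.16],[0,0,-0.24],[0,0,-0.32],[0,0,-0.4],[0,0,-0.4],[0,0,-0.4]], "fingers": [1,1,1,1,1,1,1]}}

```text
time_s: 25.03
ee_pos: [631.2, -76.4, 66.8]
orientation: [[-0.978, 0.21, 0.002], [0.21, 0.978, 0.001], [-0.002, 0.001, -1.0]]
ft_force: [-2.7, 1.3, 8.5]
width: 0.499
finger_force: 61.2
```

```bash
python3 -c "
from h import *
st()"
```

```text
t 25.03 p [631.2 -76.4  66.8] yaw 77.9 F [-2.7  1.3  8.5] M [0.513 0.515 0.21 ] j [-2. -8. 42. 88.] e7 0.073 w 0.499 ff 61.2
```

>>> {"op": "servo_tool", "data": {"dp": [[0,0,0.0005],[0,0,0.001],[0,0,0.0015]], "turn": [[0,0,0.08],[0,0,0.16],[0,0,0.24]], "fingers": [1,1,1]}}

```text
time_s: 25.28
ee_pos: [631.3, -76.5, 66.5]
orientation: [[-0.92, 0.392, 0.002], [0.392, 0.92, 0.0], [-0.002, 0.001, -1.0]]
ft_force: [-3.2, 0.3, 8.7]
width: 0.503
finger_force: 61.2
```

```bash
python3 -c "
from h import *
st()"
```

```text
t 25.28 p [631.3 -76.5  66.5] yaw 66.9 F [-3.2  0.3  8.7] M [0.351 0.677 0.474] j [ -4. -11.  42.  80.] e7 0.677 w 0.503 ff 61.2
```

>>> {"op": "servo_tool", "data": {"dp": [[0,0,0.0005],[0,0,0.001]], "turn": [[0,0,0.08],[0,0,0.16]], "fingers": [1,1]}}

```text
time_s: 25.45
ee_pos: [631.3, -76.6, 66.4]
orientation: [[-0.864, 0.504, 0.002], [0.504, 0.864, 0.0], [-0.002, 0.001, -1.0]]
ft_force: [-3.7, 0.4, 9.9]
width: 0.501
finger_force: 61.3
```

```bash
python3 -c "
from h import *
st()"
```

```text
t 25.45 p [631.3 -76.6  66.4] yaw 59.7 F [-3.7  0.4  9.9] M [0.218 0.711 0.557] j [ -5. -13.  42.  74.] e7 0.635 w 0.501 ff 61.3
```

The right reads about 104–115 N at the screw. I'll ease it back about 5°, release and lift away.

>>> {"op": "servo_tool", "data": {"dp": [[0,0,0],[0,0,-0.0005],[0,0,-0.0008],[0,0,-0.0008],[0,0,-0.0008],[0,0,-0.0008]], "turn": [[0,0,0],[0,0,-0.06],[0,0,-0.12],[0,0,-0.12],[0,0,-0.12],[0,0,-0.12]], "fingers": [1,1,1,1,1,1]}}

```text
time_s: 25.95
ee_pos: [631.3, -76.6, 66.5]
orientation: [[-0.908, 0.419, 0.002], [0.419, 0.908, 0.0], [-0.002, 0.001, -1.0]]
ft_force: [-3.5, 1.4, 9.4]
width: 0.499
finger_force: 61.3
```

>>> {"op": "servo_tool", "data": {"dp": [[0,0,0],[0,0,0],[0,0,-0.02],[0,0,-0.16],[0,0,-0.3],[0,0,-0.4],[0,0,-0.4],[0,0,-0.4]], "turn": [[0,0,0],[0,0,0],[0,0,0],[0,0,0],[0,0,0],[0,0,0],[0,0,0],[0,0,0]], "fingers": [0,0,0,0,0,0,0,0]}}

```text
time_s: 26.62
ee_pos: [631.5, -77.0, 166.5]
orientation: [[-0.909, 0.418, 0.004], [0.418, 0.909, -0.0], [-0.003, 0.001, -1.0]]
ft_force: [-1.2, -0.8, -0.5]
width: 0.999
finger_force: 0.0
```

```bash
python3 -c "
from h import *
st()
w=ctrl.camera('wrist').astype(int);c=ctrl.calibration('wrist')
a=ctrl.camera('side');cv2.imwrite('pics/end.png',cv2.resize(a[150:380,180:480],None,fx=2.6,fy=2.6))"
```

```text
t 26.62 p [631.5 -77.  166.5] yaw 65.3 F [-1.2 -0.8 -0.5] M [0.047 0.023 0.034] j [ -6. -10.  53.  77.] e7 -0.045 w 0.999 ff 0.0
```

View pics/end.png

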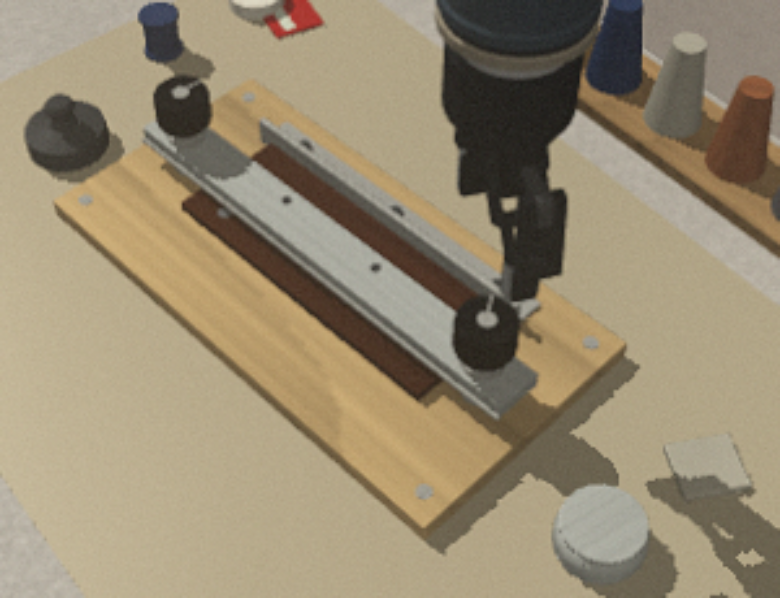

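The blank lies along the fence, the bar is down almost level, the bystanders are in place and the gripper is clear. Handing in.

```bash
python3 -c "
from plant import ctrl
print(ctrl.hand_in())"
```

```text
the job is handed in; nothing more can be done
None
```

I handed the job in at about 26.7 s, with no verdict reported: the blank is against the fence and both feet are wound down to about 100 N each (estimated from knob torque, roughly ±10 N). The bystanders are where they were, and the gripper is clear.

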